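# Hang a kit case, find its packed end, stand it on the matching mat

### The arm

A 6-joint arm with a two-finger parallel gripper is mounted at the origin on the work surface. World frame = base frame: x ahead of the robot, y to its left, z up, the work surface at z = 0. Lengths are in m, angles in degrees, forces in N, time in s.
With the tool pointing down it reaches from about 0.35 to 0.875 m from the base axis. Payload 4.2 kg.
Tool frame: the origin (TCP) lies on the centre line of the jaws, within the pads' length; the fingertips stand 19 mm ahead of it and the grasp point (between the pads) is the TCP; z points along the fingers, y is the line along which they close (so a half turn about z gives the same grasp; the last joint's range is limited). The gripper opens to 87 mm and grips with 3 to 60 N. Pads are 19 mm wide; open, the fingers measure 117 mm over their backs; the gripper's body (75 mm by 190 mm) begins 51 mm behind the grasp point.
Start: joints at [-56.115, 22.042, 0.453, 0, -68.411, -14.817], TCP at [0.204, -0.591, 0.242] pointing down, gripper open.
Joint ranges: [-179.83, 179.83], [-69.29, 118.12], [-61.27, 80.66], [-181.25, 117.63], [-171.15, -9.14], [-177.46, 177.46]. Speed limits (degrees/s): [159.86, 159.86, 180, 180, 180, 180].

### API

Orientations are given as a 3x3 rotation matrix whose columns are the frame's x, y, z axes.
In Python, from station import sense, capture, finish_job, search_frame, masks_of gives the robot as it stands.
- The arm moves only by the tool drive_tool, never from a script. Its argument "rows" is a list of rows, each a list of 7 numbers: the opening in per cent of the stroke, from 0 (shut) to 100 (fully open), then the shift along the world's x, y, z in mm, then the turn, a rotation vector about the world's x, y, z in rad. In form: [[fingers, dx, dy, dz, wx, wy, wz], ...]. A call has 1 to 5 rows; each row shifts and turns the commanded pose from where the row before left it; what a row does not reach is not made up. A row lasts 1/12 s, in which the tool goes at most 41.7 mm and 7.16 degrees, less where a joint would pass 70% of its speed; a pose out of reach is approached as far as the arm can. A call is refused whole if a number of a shift passes 41.7 or a number of a turn 0.125, either way. A call with a gripper value outside its range is refused whole. The fingers move at their own pace and stop on an object; the grip force is fixed at half the most. Time passes only in rows, so rows that do not move let the fingers close. It gives the time, the measured TCP pose, the force, the opening and the grip force at its end, in the units of the state.
- sense(): the state, without advancing time (a new reading comes with each control period).
- capture(name): name is "side" or "top"; returns a dict with "frame" (420x560x3 uint8, red, green, blue), "z_map" (420x560 float32, m along the optical axis (not along the pixel's ray), 0 where there is no reading), "fx", "fy", "cx", "cy" (pixels), "R" (3x3) and "t" (3): a world point X has camera coordinates R X + t. Camera axes: x right, y down, z forward; pixel columns grow to the right and rows downward; lengths in m; the calibration is good to about 2 mm. A picture is of the moment at which its call begins.
- finish_job(): hands the job in; it is judged then, once.
Trained networks look in a picture, given as the dict that the camera call returned (one of the last four; its "shot" number tells which), for a name from the list of things; names that differ only in an ending like _2 or _b are one class to them, and where a whole thing is asked for, a point or a joint stands for the part that bears it (a point fixed in the world has none). Each returns a list of dicts, best first, with "p" (0 to 1); they miss things now and then, are a little off and sometimes report something else, mostly with a low value. They report only what shows in the picture. A call takes as long as a camera call. They do not tell look-alikes from the thing itself.
- search_frame(label, picture): "xy" ([column, row] in pixels, amid what is visible of it).
- masks_of(label, picture): "region" (420x560 bool, what is visible of it) and "xy" ([column, row] in pixels, amid what is visible of it).
The state is a dict: "time_s": time; "joints": joint angles; "joint_velocities": joint speeds; "effort": joint torques, N m; "tcp_pos": TCP position; "ee_rot": TCP orientation; "wrist_force": force on the tool from outside, world axes, zero at the start; "moment": the same for the moment, N m; "gripper_width": opening from 0.0 (shut) to 1.0 (fully open); "gripper_force": force on a finger pad.
Only numpy, scipy, OpenCV 4.12 (cv2) and the standard library are available. Lean on these libraries where they do the work, as an engineer would, in place of code of your own. Each camera call takes 0.05 s, during which the arm holds its last target. There are 200 camera calls.

### The job

Of the two blue-and-orange kit cases, the one lying between the two coloured mats has come back with only one end still packed: lift it well clear of the table by its handle and see which end hangs down, which is the heavy, packed one. Carry it over and set it down, without dropping it, so that it is left standing on that heavy end in the middle of the mat of that end's colour, and let go. Leave the other case (beyond the mats), the yellow bin and the white bottle where they are.

Things in the scene. Friction and masses are not known exactly. Their poses are not given: they have to be found in the camera images.
- case1_mid (a point): Centre of case1, one of two like kit cases: closed box 120 mm long, 56 x 56 mm across, 0.6 to 0.8 kg, half blue, half orange, white band between. Starts lying flat, centre 28 mm up; standing on an end it is 60 mm up. Axes: x along its length to the blue end, y across it along the handle's hinge, z up as it lies. A weight, not visible, sits in one end
- case1_grip (a point): Centre of the black crossbar of case1's handle, 70 mm long (its y), 18 x 18 mm, pinched across its thickness. Its two legs hinge on the middle of the case's long sides, 100 mm off. Begins about upright, bar 134 mm up, gap under it 69 mm (31 when the case stands). Lifted, the case swings in 2 s, heavy end down, its length within 25 degrees of vertical; stood up, the bar is 160 mm above its foot
- case1_handle (a joint): Hinge of case1's handle (stays where left), rad: 0 when straight up from the lying case, starts within 0.15 of that; positive when the bar leans towards the case's blue end. With the case hanging by the bar it reads about -1.3 if the blue end is down, +1.3 if the orange end is down. Range -1.75 to 1.75
- case2_mid (a point): Centre of case2, one of two like kit cases: closed box 120 mm long, 56 x 56 mm across, 0.6 to 0.8 kg, half blue, half orange, white band between. Starts lying flat, centre 28 mm up; standing on an end it is 60 mm up. Axes: x along its length to the blue end, y across it along the handle's hinge, z up as it lies. A weight, not visible, sits in one end
- case2_grip (a point): Centre of the black crossbar of case2's handle, 70 mm long (its y), 18 x 18 mm, pinched across its thickness. Its two legs hinge on the middle of the case's long sides, 100 mm off. Begins about upright, bar 134 mm up, gap under it 69 mm (31 when the case stands). Lifted, the case swings in 2 s, heavy end down, its length within 25 degrees of vertical; stood up, the bar is 160 mm above its foot
- case2_handle (a joint): Hinge of case2's handle (stays where left), rad: 0 when straight up from the lying case, starts within 0.15 of that; positive when the bar leans towards the case's blue end. With the case hanging by the bar it reads about -1.3 if the blue end is down, +1.3 if the orange end is down. Range -1.75 to 1.75
- mat_blue: Blue square mat fixed on the table, 150 x 150 mm and 3 mm thick; origin at the centre of its underside, z up
- mat_orange: Orange square mat fixed on the table, 150 x 150 mm and 3 mm thick; origin at the centre of its underside, z up
- sharps: Bystander: small yellow waste bin with a red lid, 92 mm wide and 103 mm high; origin at the centre of its underside
- squeeze: Bystander: white bottle, 56 mm wide and 120 mm high; origin at the centre of its underside
Not all that is in view belongs to the job. What is shaped like the part that bears case1_mid but turquoise is not meant.

How it is judged (in metres and radians):
On the way, in this order (a step that is already met when the one before it is completed fails the run):
1. a case has been lifted clear of the table (height (world z) of any of case1_mid, case2_mid above 0.1 m), for 0.3 s.
2. the case has been set down on a mat while still held ((((contact force between case1 and mat_blue above 0.5 N or contact force between case1 and mat_orange above 0.5 N) and contact force between the fingers and case1 above 0.5 N) or ((contact force between case2 and mat_blue above 0.5 N or contact force between case2 and mat_orange above 0.5 N) and contact force between the fingers and case2 above 0.5 N))), for 0.1 s.
At the end, for the whole second after the job is handed in: The case that lay between the mats stands upright (within 10 degrees) on its heavy end on the mat of that end's colour, its centre within 45 mm of the mat's centre seen from above, at rest; the other case is within 30 mm of where it was (((((x of case1_weight in the frame of case1_mid above 0 m and angle between case1_mid's own x axis and vertical above 2.967 rad and horizontal distance between case1_mid and mat_blue below 0.045 m) or (x of case1_weight in the frame of case1_mid below 0 m and angle between case1_mid's own x axis and vertical below 0.175 rad and horizontal distance between case1_mid and mat_orange below 0.045 m)) and height (world z) of case1_mid below 0.075 m and linear speed of case1 below 0.02 m/s and distance of case2_mid from where it was at the start of the episode below 0.03 m and world x of case2_mid above 0.66 m) or (((x of case2_weight in the frame of case2_mid above 0 m and angle between case2_mid's own x axis and vertical above 2.967 rad and horizontal distance between case2_mid and mat_blue below 0.045 m) or (x of case2_weight in the frame of case2_mid below 0 m and angle between case2_mid's own x axis and vertical below 0.175 rad and horizontal distance between case2_mid and mat_orange below 0.045 m)) and height (world z) of case2_mid below 0.075 m and linear speed of case2 below 0.02 m/s and distance of case1_mid from where it was at the start of the episode below 0.03 m and world x of case1_mid above 0.66 m))); the robot touches nothing.
It fails at once if the yellow bin or the white bottle moved by more than 30 mm (distance of any of sharps, squeeze from where it was at the start of the episode above 0.03 m).
It also fails if it takes over 48 s, if anything falls off the work surface, if the arm or the gripper's body presses on something with over 40 N, if the wrist force passes 120 N, or if a joint passes its speed limit or range.

## Working session

There is one attempt and no reset: what is moved stays moved. The work goes in short steps, Python scripts to look and compute and a tool call to move; the robot and the scene stay as the last step left them, time stands still between calls to the robot, and variables do not carry over. Pictures are saved under pics/ and viewed, at most 10 in all, crops included, and the job is handed in when it is done.

Besides the shell and the picture viewer there is one more tool, called after "Emit:" as name(argument=value, ...) on one line, values as JSON. drive_tool: Moves the arm, as the interface text tells. Its arguments: {"type":"object","properties":{"rows":{"type":"array"}},"required":["rows"]}

```bash
mkdir -p pics; cat > h.py <<'E'
import numpy as np, cv2
from station import sense, capture, finish_job, search_frame, masks_of
def world(p,uv):  # Nx2 pixels -> world
    uv=np.atleast_2d(uv).astype(int); z=p["z_map"][uv[:,1],uv[:,0]]
    c=np.c_[(uv[:,0]-p["cx"])/p["fx"]*z,(uv[:,1]-p["cy"])/p["fy"]*z,z]
    return ((c-p["t"])@p["R"])[z>0]
def cloud(p,m):
    v,u=np.nonzero(m); return world(p,np.c_[u,v])
def save(p,n): cv2.imwrite(f"pics/{n}.png",cv2.cvtColor(p["frame"],cv2.COLOR_RGB2BGR))
E
python3 - <<'E'
from h import *
for c in("top","side"):
    p=capture(c); save(p,c+"0")
    print(c,"cam",-p["R"].T@p["t"])
    for l in("case1_mid","case1_grip","mat_blue","mat_orange","sharps","squeeze"):
        for d in masks_of(l,p)[:4]:
            w=cloud(p,d["region"])
            if len(w): print(l,round(d["p"],2),np.round(d["xy"]),"med",np.round(np.median(w,0),3),"lo",np.round(np.percentile(w,3,0),3),"hi",np.round(np.percentile(w,97,0),3))
E
```

```text
top cam [ 0.43255251 -0.01734841  1.06608845]
case1_mid 0.98 [301. 216.] med [ 0.519 -0.054  0.057] lo [ 0.469 -0.082  0.052] hi [ 0.581 -0.027  0.145]
case1_mid 0.97 [364. 312.] med [ 0.298 -0.199  0.057] lo [ 0.255 -0.258  0.005] hi [ 0.341 -0.15   0.145]
case1_mid 0.94 [286. 296.] med [ 0.345 -0.016  0.057] lo [ 0.309 -0.07   0.035] hi [0.379 0.036 0.145]
case1_grip 0.86 [372. 314.] med [ 0.301 -0.202  0.142] lo [ 0.268 -0.223  0.056] hi [ 0.327 -0.183  0.146]
case1_grip 0.67 [288. 294.] med [ 0.346 -0.018  0.143] lo [ 0.312 -0.033  0.054] hi [ 0.378 -0.004  0.147]
case1_grip 0.59 [300. 218.] med [ 0.522 -0.056  0.143] lo [ 0.514 -0.086  0.138] hi [ 0.53  -0.024  0.146]
mat_blue 0.87 [185. 240.] med [0.484 0.248 0.003] lo [ 0.414  0.178 -0.   ] hi [0.555 0.318 0.007]
mat_blue 0.17 [327. 129.] med [ 0.736 -0.124  0.1  ] lo [ 0.7   -0.166  0.017] hi [ 0.781 -0.088  0.105]
mat_orange 0.92 [369. 236.] med [ 0.478 -0.238  0.004] lo [ 0.408 -0.309  0.   ] hi [ 0.549 -0.167  0.007]
sharps 0.78 [325. 131.] med [ 0.736 -0.124  0.1  ] lo [ 0.7   -0.166  0.017] hi [ 0.779 -0.087  0.105]
sque
[... 475 characters left out ...]
4. 194.] med [ 0.525 -0.021  0.127] lo [ 0.516 -0.085  0.039] hi [ 0.532 -0.017  0.144]
case1_grip 0.7 [364. 206.] med [ 0.349 -0.011  0.14 ] lo [ 0.315 -0.025  0.079] hi [0.379 0.001 0.144]
mat_blue 0.96 [271. 360.] med [0.485 0.258 0.003] lo [0.416 0.18  0.001] hi [0.559 0.322 0.005]
mat_orange 0.92 [305. 181.] med [ 0.471 -0.235  0.003] lo [ 0.409 -0.313  0.   ] hi [ 0.536 -0.161  0.006]
mat_orange 0.27 [187. 181.] med [ 0.734 -0.101  0.089] lo [ 0.702 -0.162  0.004] hi [ 0.778 -0.083  0.104]
sharps 0.8 [189. 181.] med [ 0.734 -0.101  0.091] lo [ 0.702 -0.159  0.009] hi [ 0.777 -0.083  0.104]
squeeze 0.64 [168. 220.] med [0.744 0.023 0.068] lo [ 0.726 -0.001  0.007] hi [0.771 0.034 0.121]
```

View pics/top0.png

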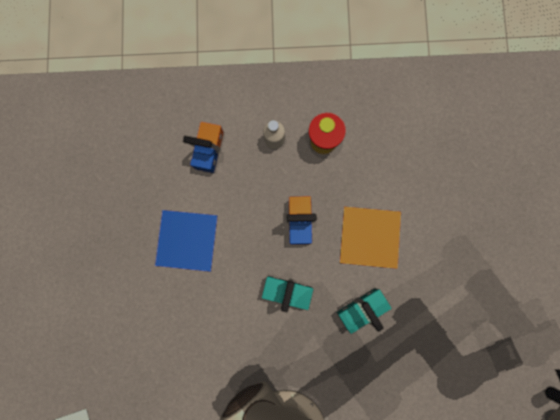

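View pics/side0.png

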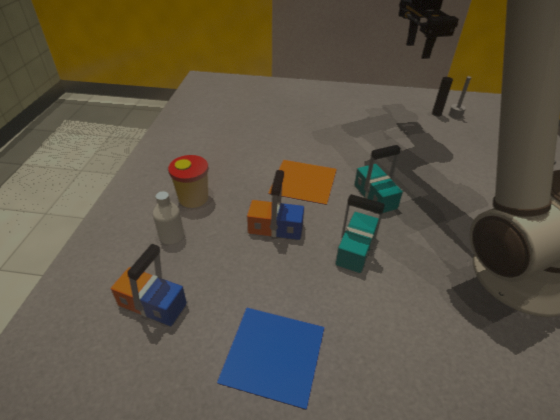

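```bash
python3 - <<'E'
from h import *
s=sense(); print(s["tcp_pos"],np.round(s["ee_rot"],3),s["gripper_width"])
p=capture("top")
d=masks_of("case1_grip",p)
for d in d:
    w=cloud(p,d["region"]); w=w[w[:,2]>.125]
    if abs(w[:,0].mean()-.52)<.05: break
r=cv2.minAreaRect((w[:,:2]*1000).astype(np.float32)); print(r,w.mean(0),np.linalg.svd(w[:,:2]-w[:,:2].mean(0),full_matrices=False)[2][0])
for l in("case1_mid","mat_blue","mat_orange"):
  for d in masks_of(l,p):
    w=cloud(p,d["region"])
    if l=="case1_mid": w=w[(w[:,2]>.045)&(w[:,2]<.065)]
    print(l,cv2.minAreaRect((w[:,:2]*1000).astype(np.float32)))
E
```

```text
[ 0.20421737 -0.5906797   0.24156835] [[-0.945 -0.327  0.   ]
 [-0.327  0.945 -0.   ]
 [-0.    -0.    -1.   ]] 0.9983769673817333
((521.8856201171875, -53.632320404052734), (64.48275756835938, 16.490089416503906), 88.21399688720703) [ 0.52187104 -0.05331579  0.14257363] [-0.02509399 -0.9996851 ]
case1_mid ((295.85211181640625, -204.44122314453125), (69.68975830078125, 120.13578796386719), 29.788347244262695)
case1_mid ((347.68280029296875, -17.68549346923828), (119.51166534423828, 63.17414093017578), 74.19752502441406)
case1_mid ((525.5863647460938, -57.204261779785156), (119.95527648925781, 59.89328384399414), 0.03877291455864906)
mat_blue ((485.8844909667969, 248.8332977294922), (152.32666015625, 152.98324584960938), 82.65689849853516)
mat_orange ((478.57049560546875, -236.08212280273438), (156.77029418945312, 157.18087768554688), 83.82964324951172)
```

Emit:
drive_tool(rows=[[100,16,27,0,0,0,0.06],[100,16,27,0,0,0,0.06],[100,16,27,0,0,0,0.06],[100,16,27,0,0,0,0.06],[100,16,27,0,0,0,0.06]])

```text
time_s: 1.37
tcp_pos: [0.2846, -0.4545, 0.2416]
ee_rot: [[-0.805, -0.593, 0.0], [-0.593, 0.805, -0.0], [-0.0, -0.0, -1.0]]
wrist_force: [1.4, 0.6, -0.3]
gripper_width: 0.995
gripper_force: 0.0
```

Emit:
drive_tool(rows=[[100,16,27,0,0,0,0.06],[100,16,27,0,0,0,0.06],[100,16,27,0,0,0,0.06],[100,16,27,0,0,0,0.06],[100,16,27,0,0,0,0.06]])

```text
time_s: 1.78
tcp_pos: [0.3647, -0.3193, 0.2418]
ee_rot: [[-0.593, -0.805, 0.001], [-0.805, 0.593, -0.0], [-0.0, -0.001, -1.0]]
wrist_force: [-0.2, -0.3, -0.5]
gripper_width: 0.998
gripper_force: 0.0
```

Emit:
drive_tool(rows=[[100,16,27,0,0,0,0.06],[100,16,27,0,0,0,0.06],[100,16,27,0,0,0,0.06],[100,16,27,0,0,0,0.06],[100,16,27,0,0,0,0.06]])

```text
time_s: 2.2
tcp_pos: [0.4448, -0.1842, 0.2419]
ee_rot: [[-0.329, -0.944, 0.001], [-0.944, 0.329, -0.0], [-0.0, -0.001, -1.0]]
wrist_force: [0.4, 0.4, -0.1]
gripper_width: 0.995
gripper_force: 0.0
```

Emit:
drive_tool(rows=[[100,16,27,0,0,0,0.06],[100,16,27,0,0,0,0.06],[100,16,27,0,0,0,0.06],[100,16,25,0,0,0,0.06],[100,0,0,0,0,0,0]])

```text
time_s: 2.62
tcp_pos: [0.5109, -0.0764, 0.2416]
ee_rot: [[-0.091, -0.996, 0.002], [-0.996, 0.091, 0.0], [-0.0, -0.002, -1.0]]
wrist_force: [0.3, -0.2, -0.0]
gripper_width: 1.001
gripper_force: 0.0
```

Emit:
drive_tool(rows=[[100,11,22,0,0,0,0.065],[100,0,0,-20,0,0,0],[100,0,0,-25,0,0,0],[100,0,0,-25,0,0,0],[100,0,0,-20,0,0,0]])

```text
time_s: 3.03
tcp_pos: [0.5184, -0.0578, 0.1501]
ee_rot: [[-0.033, -0.999, -0.001], [-0.999, 0.033, 0.0], [-0.0, 0.001, -1.0]]
wrist_force: [0.0, -0.8, 0.2]
gripper_width: 1.001
gripper_force: 0.0
```

Emit:
drive_tool(rows=[[100,0,0,-16,0,0,0],[100,0,0,0,0,0,0],[50,0,0,0,0,0,0],[30,0,0,0,0,0,0],[0,0,0,0,0,0,0]])

```text
time_s: 3.45
tcp_pos: [0.5202, -0.0577, 0.137]
ee_rot: [[-0.033, -0.999, 0.003], [-0.999, 0.033, 0.0], [-0.0, -0.003, -1.0]]
wrist_force: [-0.8, 0.2, 0.3]
gripper_width: 0.852
gripper_force: 0.0
```

Emit:
drive_tool(rows=[[0,0,0,0,0,0,0],[0,0,0,0,0,0,0],[0,0,0,0,0,0,0],[0,0,0,0,0,0,0],[0,0,0,0,0,0,0]])

```text
time_s: 3.87
tcp_pos: [0.5192, -0.0577, 0.1357]
ee_rot: [[-0.033, -0.999, 0.0], [-0.999, 0.033, 0.0], [-0.0, -0.0, -1.0]]
wrist_force: [-0.3, -0.1, 0.1]
gripper_width: 0.479
gripper_force: 0.0
```

Emit:
drive_tool(rows=[[0,0,0,0,0,0,0],[0,0,0,0,0,0,0],[0,0,0,0,0,0,0],[0,0,0,0,0,0,0],[0,0,0,0,0,0,0]])

```text
time_s: 4.28
tcp_pos: [0.5199, -0.0578, 0.1357]
ee_rot: [[-0.033, -0.999, 0.002], [-0.999, 0.033, -0.0], [0.0, -0.002, -1.0]]
wrist_force: [1.5, -1.0, -0.4]
gripper_width: 0.209
gripper_force: 29.7
```

Emit:
drive_tool(rows=[[0,0,0,0,0,0,0],[0,0,0,0,0,0,0],[0,0,0,0,0,0,0],[0,0,0,0,0,0,0]])

```text
time_s: 4.62
tcp_pos: [0.5196, -0.0577, 0.1356]
ee_rot: [[-0.033, -0.999, 0.001], [-0.999, 0.033, 0.0], [-0.0, -0.001, -1.0]]
wrist_force: [1.3, -1.8, -1.4]
gripper_width: 0.205
gripper_force: 29.8
```

Emit:
drive_tool(rows=[[0,0,0,8,0,0,0],[0,0,0,15,0,0,0],[0,0,0,15,0,0,0],[0,0,0,15,0,0,0],[0,0,0,15,0,0,0]])

```text
time_s: 5.03
tcp_pos: [0.5166, -0.0575, 0.2023]
ee_rot: [[-0.034, -0.999, -0.007], [-0.999, 0.034, 0.001], [-0.001, 0.007, -1.0]]
wrist_force: [0.6, -0.3, -7.7]
gripper_width: 0.206
gripper_force: 29.7
```

Emit:
drive_tool(rows=[[0,0,0,15,0,0,0],[0,0,0,15,0,0,0],[0,0,0,15,0,0,0],[0,0,0,15,0,0,0],[0,0,0,15,0,0,0]])

```text
time_s: 5.45
tcp_pos: [0.5163, -0.0574, 0.2769]
ee_rot: [[-0.034, -0.999, -0.008], [-0.999, 0.034, 0.001], [-0.001, 0.008, -1.0]]
wrist_force: [0.4, 0.4, -8.3]
gripper_width: 0.205
gripper_force: 29.6
```

Emit:
drive_tool(rows=[[0,0,0,15,0,0,0],[0,0,0,8,0,0,0],[0,0,0,0,0,0,0],[0,0,0,0,0,0,0],[0,0,0,0,0,0,0]])

```text
time_s: 5.87
tcp_pos: [0.5178, -0.0575, 0.2996]
ee_rot: [[-0.033, -0.999, -0.005], [-0.999, 0.033, 0.001], [-0.0, 0.005, -1.0]]
wrist_force: [-0.2, 0.3, -8.0]
gripper_width: 0.206
gripper_force: 29.6
```

Emit:
drive_tool(rows=[[0,0,0,0,0,0,0],[0,0,0,0,0,0,0],[0,0,0,0,0,0,0],[0,0,0,0,0,0,0],[0,0,0,0,0,0,0]])

```text
time_s: 6.28
tcp_pos: [0.5191, -0.0577, 0.3013]
ee_rot: [[-0.033, -0.999, -0.0], [-0.999, 0.033, 0.0], [0.0, 0.0, -1.0]]
wrist_force: [-0.5, 0.4, -6.9]
gripper_width: 0.206
gripper_force: 29.6
```

Emit:
drive_tool(rows=[[0,0,0,0,0,0,0],[0,0,0,0,0,0,0],[0,0,0,0,0,0,0],[0,0,0,0,0,0,0],[0,0,0,0,0,0,0]])

```text
time_s: 6.7
tcp_pos: [0.5192, -0.0577, 0.3016]
ee_rot: [[-0.033, -0.999, -0.0], [-0.999, 0.033, 0.0], [-0.0, 0.0, -1.0]]
wrist_force: [-0.7, 0.5, -7.9]
gripper_width: 0.206
gripper_force: 29.6
```

Emit:
drive_tool(rows=[[0,0,0,0,0,0,0],[0,0,0,0,0,0,0],[0,0,0,0,0,0,0],[0,0,0,0,0,0,0],[0,0,0,0,0,0,0]])

```text
time_s: 7.12
tcp_pos: [0.5192, -0.0577, 0.3015]
ee_rot: [[-0.033, -0.999, -0.0], [-0.999, 0.033, 0.0], [-0.0, 0.0, -1.0]]
wrist_force: [-0.1, 0.8, -7.2]
gripper_width: 0.208
gripper_force: 29.6
```

```bash
python3 - <<'E'
from h import *
p=capture("side"); save(p,"side1")
E
```

```text
(no output)
```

View pics/side1.png

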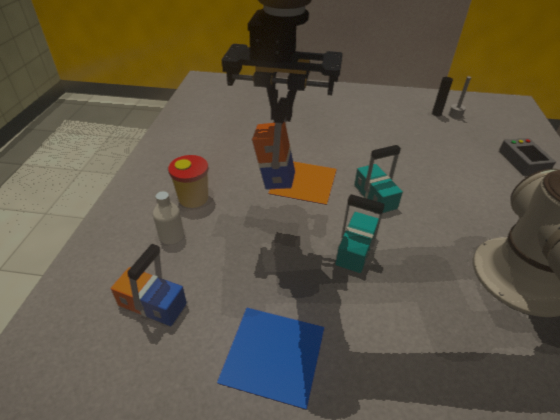

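Emit:
drive_tool(rows=[[0,0,6,0,0,0,0],[0,-1,12,0,0,0,0],[0,-2,18,0,0,0,0],[0,-2,18,0,0,0,0],[0,-2,18,0,0,0,0]])

```text
time_s: 7.58
tcp_pos: [0.5119, 0.0159, 0.3015]
ee_rot: [[-0.033, -0.999, 0.0], [-0.999, 0.033, 0.001], [-0.001, -0.0, -1.0]]
wrist_force: [0.1, 0.3, -7.5]
gripper_width: 0.205
gripper_force: 29.7
```

Emit:
drive_tool(rows=[[0,-2,18,0,0,0,0],[0,-2,18,0,0,0,0],[0,-2,18,0,0,0,0],[0,-2,18,0,0,0,0],[0,-2,18,0,0,0,0]])

```text
time_s: 8.0
tcp_pos: [0.5016, 0.1062, 0.3016]
ee_rot: [[-0.032, -0.999, 0.0], [-0.999, 0.032, 0.001], [-0.001, -0.0, -1.0]]
wrist_force: [0.6, -0.6, -7.1]
gripper_width: 0.205
gripper_force: 29.7
```

Emit:
drive_tool(rows=[[0,-2,18,0,0,0,0],[0,-2,18,0,0,0,0],[0,-2,18,0,0,0,0],[0,-2,18,0,0,0,0],[0,-2,18,0,0,0,0]])

```text
time_s: 8.42
tcp_pos: [0.4915, 0.1962, 0.3016]
ee_rot: [[-0.032, -0.999, -0.0], [-0.999, 0.032, 0.001], [-0.001, 0.0, -1.0]]
wrist_force: [0.4, 0.2, -6.8]
gripper_width: 0.205
gripper_force: 29.7
```

Emit:
drive_tool(rows=[[0,-2,18,0,0,0,0],[0,-2,18,0,0,0,0],[0,-2,12,0,0,0,0],[0,0,6,0,0,0,0],[0,0,0,0,0,0,0]])

```text
time_s: 8.83
tcp_pos: [0.4859, 0.2498, 0.3013]
ee_rot: [[-0.031, -1.0, -0.0], [-1.0, 0.031, 0.0], [-0.0, 0.0, -1.0]]
wrist_force: [0.4, -0.4, -7.0]
gripper_width: 0.207
gripper_force: 29.7
```

Emit:
drive_tool(rows=[[0,0,0,0,0,0,0],[0,0,0,0,0,0,0],[0,0,0,0,0,0,0],[0,0,0,0,0,0,0],[0,0,0,0,0,0,0]])

```text
time_s: 9.25
tcp_pos: [0.4863, 0.2477, 0.3017]
ee_rot: [[-0.034, -0.999, 0.0], [-0.999, 0.034, 0.0], [-0.0, -0.0, -1.0]]
wrist_force: [0.3, -0.3, -7.7]
gripper_width: 0.204
gripper_force: 29.7
```

```bash
cat > m.py <<'E'
from h import *
import sys
p=capture("side"); save(p,sys.argv[1])
s=sense(); tp=np.array(s["tcp_pos"]); print(tp)
for d in masks_of("case1_mid",p):
    w=cloud(p,d["region"])
    w=w[(abs(w[:,0]-tp[0])<.09)&(w[:,1]>tp[1]+.015)&(w[:,1]<tp[1]+.034)&(w[:,2]>.006)] # +y long side face
    if len(w)>60:
        r=cv2.minAreaRect((w[:,[0,2]]*1000).astype(np.float32)); print(d["p"],len(w),np.round(r[0]),np.round(r[1]),r[2],"y",np.median(w[:,1]),np.round(cv2.boxPoints(r)).tolist())
E
python3 m.py side2
```

```text
[0.48630923 0.24782723 0.30163563]
0.67 2412 [503. 250.] [222.  67.] 84.21966552734375 y 0.27807235376231654 [[458.0, 143.0], [525.0, 136.0], [547.0, 357.0], [481.0, 364.0]]
```

View pics/side2.png

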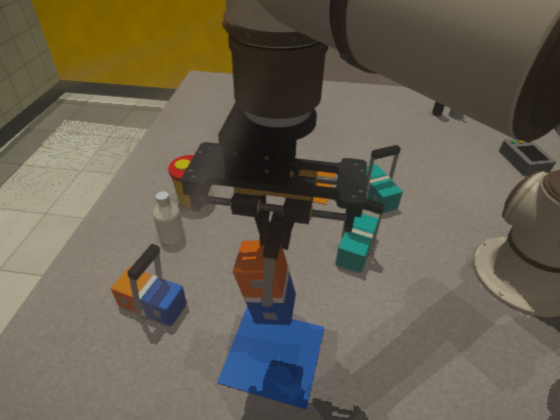

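```bash
cat > m2.py <<'E'
from h import *
p=capture("side"); s=sense(); tp=np.array(s["tcp_pos"])
hsv=cv2.cvtColor(p["frame"],cv2.COLOR_RGB2HSV); m=(hsv[...,1]>150)&(p["z_map"]>0)
w=cloud(p,m); q=w-tp
k=(abs(q[:,0])<.07)&(q[:,1]>.02)&(q[:,1]<.034)&(q[:,2]<-.03)&(w[:,2]>.007)
r=cv2.minAreaRect((w[k][:,[0,2]]*1000).astype(np.float32))
print(tp,k.sum(),np.round(r[0]),np.round(r[1]),r[2],np.round(cv2.boxPoints(r)).tolist())
E
python3 m2.py
```

```text
[0.48628105 0.24802012 0.30161222] 1105 [483. 134.] [257.  55.] 77.68280792236328 [[429.0, 14.0], [483.0, 2.0], [538.0, 254.0], [484.0, 265.0]]
```

Emit:
drive_tool(rows=[[0,2,0,-8,0,0,0],[0,2,0,-16,0,0,0],[0,2,0,-20,0,0,0],[0,2,0,-20,0,0,0],[0,2,0,-20,0,0,0]])

```text
time_s: 9.82
tcp_pos: [0.4963, 0.2482, 0.2162]
ee_rot: [[-0.033, -0.999, -0.0], [-0.999, 0.033, 0.0], [-0.0, 0.0, -1.0]]
wrist_force: [0.1, 0.5, -8.2]
gripper_width: 0.202
gripper_force: 29.7
```

Emit:
drive_tool(rows=[[0,0,0,-16,0,0,0],[0,0,0,-10,0,0,0],[0,0,0,-8,0,0,0],[0,0,0,-4,0,0,0],[0,0,0,0,0,0,0]])

```text
time_s: 10.23
tcp_pos: [0.4962, 0.2483, 0.179]
ee_rot: [[-0.033, -0.999, -0.0], [-0.999, 0.033, -0.001], [0.001, 0.0, -1.0]]
wrist_force: [0.3, -0.6, -7.8]
gripper_width: 0.205
gripper_force: 29.7
```

Emit:
drive_tool(rows=[[0,0,0,-3,0,0,0],[0,0,0,-2,0,0,0],[0,0,0,-2,0,0,0],[0,0,0,-2,0,0,0],[0,0,0,-1,0,0,0]])

```text
time_s: 10.65
tcp_pos: [0.4964, 0.2484, 0.1704]
ee_rot: [[-0.033, -0.999, 0.001], [-0.999, 0.033, 0.0], [-0.0, -0.001, -1.0]]
wrist_force: [-1.4, 0.1, -0.7]
gripper_width: 0.205
gripper_force: 30.0
```

Emit:
drive_tool(rows=[[0,-3,0,-1,0,0,0],[0,-3,0,-1,0,0,0],[0,-3,0,-1,0,0,0],[0,-3,0,-1,0,0,0],[0,0,0,0,0,0,0]])

```text
time_s: 11.07
tcp_pos: [0.4834, 0.2483, 0.1651]
ee_rot: [[-0.033, -0.999, -0.001], [-0.999, 0.033, 0.0], [-0.0, 0.001, -1.0]]
wrist_force: [0.1, 0.3, -4.7]
gripper_width: 0.207
gripper_force: 30.0
```

```bash
sed -i 's/>.007)/>.012)/' m2.py; python3 m2.py; python3 - <<'E'
from h import *
p=capture("side"); cv2.imwrite("pics/s3.png",cv2.resize(cv2.cvtColor(p["frame"],cv2.COLOR_RGB2BGR)[200:420,160:400],None,fx=2.5,fy=2.5))
print(sense()["wrist_force"])
E
```

```text
[0.48363564 0.24833506 0.1651796 ] 913 [495.  69.] [114.  56.] 89.70113372802734 [[466.0, 12.0], [522.0, 12.0], [523.0, 126.0], [467.0, 126.0]]
[-0.712309   -0.6010116  -4.89594359]
```

View pics/s3.png

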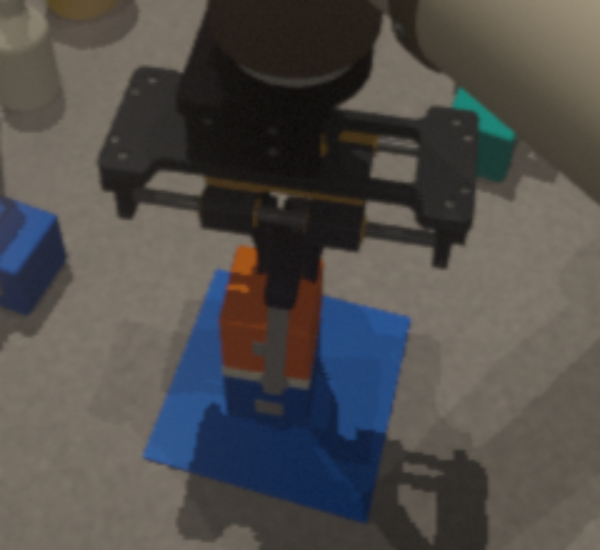

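Emit:
drive_tool(rows=[[0,0,0,-1,0,0,0],[0,0,0,-1,0,0,0],[0,0,0,0,0,0,0],[0,0,0,0,0,0,0]])

```text
time_s: 11.5
tcp_pos: [0.4848, 0.2484, 0.1648]
ee_rot: [[-0.032, -0.999, 0.002], [-0.999, 0.032, 0.0], [-0.001, -0.002, -1.0]]
wrist_force: [-3.3, -2.1, 5.6]
gripper_width: 0.206
gripper_force: 30.0
```

```bash
python3 m2.py
```

```text
[0.4848172  0.248422   0.16479118] 920 [494.  69.] [ 56. 114.] 0.22015275061130524 [[466.0, 125.0], [466.0, 12.0], [522.0, 12.0], [522.0, 126.0]]
```

Emit:
drive_tool(rows=[[0,0,0,1,0,0,0],[25,0,0,0,0,0,0],[30,0,0,0,0,0,0],[45,0,0,0,0,0,0],[60,0,0,0,0,0,0]])

```text
time_s: 11.97
tcp_pos: [0.4846, 0.2486, 0.1646]
ee_rot: [[-0.033, -0.999, 0.001], [-0.999, 0.033, 0.001], [-0.001, -0.001, -1.0]]
wrist_force: [-0.6, -0.4, -0.1]
gripper_width: 0.371
gripper_force: 0.0
```

Emit:
drive_tool(rows=[[60,0,0,0,0,0,0],[60,0,0,0,0,0,0],[60,0,0,0,0,0,0],[60,0,0,0,0,0,0],[60,0,0,0,0,0,0]])

```text
time_s: 12.38
tcp_pos: [0.4842, 0.2483, 0.1645]
ee_rot: [[-0.033, -0.999, 0.0], [-0.999, 0.033, 0.0], [-0.0, -0.0, -1.0]]
wrist_force: [0.5, -0.1, -0.1]
gripper_width: 0.592
gripper_force: 0.0
```

```bash
python3 m2.py
```

```text
[0.48420216 0.24832316 0.16456692] 914 [494.  69.] [ 56. 114.] 0.2055836319923401 [[466.0, 126.0], [466.0, 12.0], [522.0, 12.0], [522.0, 126.0]]
```

Released and standing; retreat upward.

Emit:
drive_tool(rows=[[60,0,0,8,0,0,0],[60,0,0,20,0,0,0],[60,0,0,25,0,0,0],[60,0,0,25,0,0,0],[60,0,0,25,0,0,0]])

```text
time_s: 12.85
tcp_pos: [0.4841, 0.2482, 0.2694]
ee_rot: [[-0.033, -0.999, 0.0], [-0.999, 0.033, 0.0], [-0.0, -0.0, -1.0]]
wrist_force: [-0.1, 1.4, -1.0]
gripper_width: 0.599
gripper_force: 0.0
```

Emit:
drive_tool(rows=[[60,0,0,15,0,0,0],[60,0,0,0,0,0,0],[60,0,0,0,0,0,0],[60,0,0,0,0,0,0],[60,0,0,0,0,0,0]])

```text
time_s: 13.27
tcp_pos: [0.4836, 0.2479, 0.2813]
ee_rot: [[-0.033, -0.999, -0.002], [-0.999, 0.033, -0.002], [0.002, 0.002, -1.0]]
wrist_force: [0.4, -0.6, -0.4]
gripper_width: 0.599
gripper_force: 0.0
```

```bash
python3 - <<'E'
from h import *
p=capture("side"); save(p,"side4")
E
```

```text
(no output)
```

View pics/side4.png

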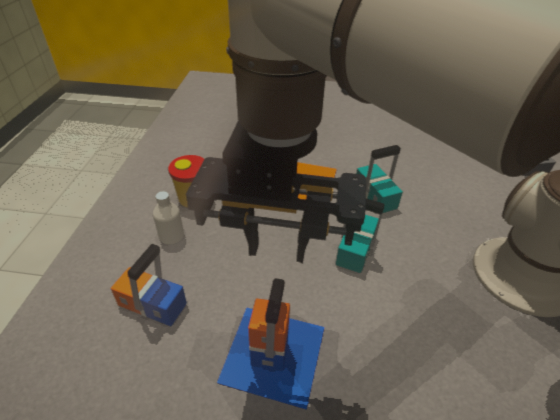

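The case stands on its blue end amid the blue mat (about pixel 270,340). The gripper is clear, and the other things have not moved.

```bash
python3 -c "
from station import finish_job; print(finish_job())"
```

```text
the job is handed in; nothing more can be done
None
```

The case hung blue end down, so I stood it on that end on the blue mat, about 1 cm off centre, let go and handed the job in at about 13 s; no verdict came back.

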